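# Zero the scale and hold the dispenser gate half open

## Task

Pull the wooden push stick up out of its block and, with its round tip, press the kitchen scale's round pad down to switch it on and then its long pad down to zero it. Then put the same tip behind the dispenser's sprung gate tab, push the gate to half open and finish while holding it there, the stick still in the gripper and pressing on the tab; never let the gate run fully open. Leave the bowl, the canister and the tray where they are.

Things in the scene. Friction and masses are not known exactly. Their poses are not given: they have to be found in the camera images.
- stick: push stick, 106 mm long, about 0.1 kg, standing upright and loose in the block: square wooden handle 28 x 28 mm and 62 mm tall, under it a 10 mm steel rod ending in a 16 mm rubber ball; 44 mm from the handle's underside to the bottom of the ball. Origin at the bottom of the ball, z along the stick to the handle, x and y square to the handle's faces
- stick_tip (a point): centre of the push stick's ball tip (8 mm radius)
- stick_grip (a point): middle of the place to grip on the push stick's handle, on its axis, 72 mm above the bottom of the ball, 28 mm above the top of the block at the start, 34 mm below the handle's top end
- block: fixed wooden block 75 x 75 x 60 mm with one 20 mm square hole, 50 mm deep, in which the stick's rod and ball stand while its handle rests on the top; lift the stick at least 50 mm to clear it. It stands left or right of the dispenser, its place swapped with the canister's. Origin at the centre of its underside
- scale: fixed white kitchen scale 250 x 180 mm, 24 mm high, with a 150 mm round steel platform (top 34 mm high) carrying the bowl under the dispenser's spout. Origin on the table under the platform's centre; -x points to the strip with the two pads, y along the strip
- round_pad_top (a point): centre of the top of the scale's round pad (28 mm across, stands 8 mm proud, 32 mm above the table), the left one (+y of the scale)
- long_pad_top (a point): centre of the top of the scale's long pad (20 x 46 mm, its long side along the scale's y, stands 8 mm proud, 32 mm above the table), the right one (-y of the scale)
- round_pad (a joint): how far the round pad is pressed down, 0 to 0.005 m, sprung: starts to move at 1 N, 5 N fully down; it counts as pressed beyond 0.0025 m
- long_pad (a joint): how far the long pad is pressed down, 0 to 0.005 m, sprung: starts to move at 1 N, 5 N fully down; it counts as pressed beyond 0.0025 m
- dispenser: fixed steel dry-goods dispenser, 0.265 m tall: hopper on a column 180 mm to the +y side of its origin (hopper lid 150 x 140 mm), and at the origin a cantilevered flat gate housing 170 mm (x, from -70 to +100 mm) x 76 mm (y), its top 155 mm above the table, spout below. Origin on the table under the spout; x is the direction in which the gate opens, away from the robot
- tab_face (a point): middle of the robot-side (-x of the dispenser) face of the gate's upright tab: steel plate 40 mm wide (dispenser y), 6 mm thick, reaching from 2 to 34 mm above the housing top; this point is 18 mm above the housing top and moves with the gate
- half_mark (a point): where tab_face is when the gate is exactly half open: level with two small 6 mm dark studs on the housing top, either side of the slot (fixed to the dispenser, at its x = 0)
- gate (a joint): opening of the gate in m along the dispenser's x: 0 shut (start), 0.03 half open, 0.06 fully open; a spring pushes it shut with 2.0 N at 0, 4.4 N at half, 6.8 N fully open; it does not stay by itself
- bowl: loose white bowl 124 mm across, 52 mm high, on the scale's platform under the spout; leave alone. Origin at its underside centre
- canister: loose steel jar 72 mm across, 100 mm tall, standing on the table, in the place the block could have had; leave alone. Origin at its underside centre
- tray: loose dark steel baking tray 220 x 170 x 35 mm to the right; leave alone. Origin at its underside centre

How it is judged:
By the outcome, as a careful person would: the job done as asked, in the order asked, and still so for the second after the job is handed in, while the arm keeps its last pose, push and grip.
It also fails if it takes over 58 s, if anything falls off the work surface, if the arm or the gripper's body presses on something with over 40 N, if the wrist force passes 120 N, or if a joint passes its speed limit or range.

## Robot

A 6-joint arm with a two-finger parallel gripper is mounted at the origin on the work surface. World frame = base frame: x ahead of the robot, y to its left, z up, the work surface at z = 0. Lengths are in m, angles in degrees, forces in N, time in s.
With the tool pointing down it reaches from about 0.25 to 0.725 m from the base axis. Payload 9.7 kg.
Tool frame: the origin (TCP) lies at the very end of the fingers, on their centre line; the grasp point (between the pads) lies 19 mm behind it; y points along the fingers, x is the direction in which the jaws open and shut, and the axes are right-handed (so a half turn about y gives the same grasp; the last joint's range is limited). The gripper opens to 85 mm and grips with 20 to 120 N. Pads are 22 mm wide; open, the fingers measure 114 mm over their backs; the gripper's body (76 mm by 85 mm) begins 54 mm behind the grasp point. The pads swing forward as they close: fully open they stand 13 mm farther back than shut.
Start: joints at [-65.833, 4.979, 10.078, 95.1, 0, 90], TCP at [0.225, -0.502, 0.231] pointing down, gripper open.
Joint ranges: [-179.16, 179.16], [-48.56, 103.87], [-65.8, 70.77], [-126.05, 130.52], [-82.76, 87.17], [-180, 180]. Speed limits (degrees/s): [127.2, 127.2, 147.25, 180, 180, 180].

## Interface

Orientations are given as [roll, pitch, yaw] about the fixed x, y, z axes, in that order (R = Rz(yaw) Ry(pitch) Rx(roll)).
In Python, from workcell import bot gives the robot as it stands.
- The arm moves only by the shell command python3 -m jog 'ROWS' [FORCE]. ROWS is JSON, a list of rows, each an object with "rotation": the turn, a rotation vector about the world's x, y, z in degrees, a list of three; "travel": the shift along the world's x, y, z in mm, a list of three; "jaw": the gripper command: -1 is shut, 1 is fully open, values between are in proportion. In form: [{"rotation": [rx, ry, rz], "travel": [x, y, z], "jaw": jaw}, ...]. A call has 1 to 8 rows; each row shifts and turns the commanded pose from where the row before left it; what a row does not reach is not made up. A row lasts 1/8 s, in which the tool goes at most 62.5 mm and 10.7 degrees, less where a joint would pass 70% of its speed; a pose out of reach is approached as far as the arm can. A call with a gripper value outside its range is refused whole. The fingers move at their own pace and stop on an object; FORCE is the grip in N (left out, the last holds). Time passes only in rows, so rows that do not move let the fingers close. It gives the time, the measured TCP pose, the force and the opening at its end, in the units of the state.
- bot.get_obs(): the state, without advancing time (a new reading comes with each control period).
- bot.camera(name): name is "side" or "top" or "wrist"; returns the picture (400x640x3 uint8, red, green, blue); there is no depth.
- bot.camera_params(name): a dict with "K" (3x3 intrinsics, pixels), "view" (4x4, takes a point from world to camera coordinates). Camera axes: x right, y up, looking along -z (the intrinsics and any distortion apply to the point x, -y, -z); pixel columns grow to the right and rows downward; lengths in m; the calibration is good to about 2 mm. The wrist camera is an equidistant fisheye: a pixel r from the principal point sees the ray r / f radians off the axis. A picture is of the moment at which its call begins: read the wrist's pose just before it. camera_params takes no time and is no camera call; for the wrist camera it gives the pose at the moment of the call.
- bot.job_done(): hands the job in, once; it reports no verdict.
Trained networks look in the newest picture that a camera, given by its name, has taken for a name from the list of things; names that differ only in an ending like _2 or _b are one class to them, and where a whole thing is asked for, a point or a joint stands for the part that bears it (a point fixed in the world has none). Each returns a list of dicts, best first, with "score" (0 to 1); they miss things now and then, are a little off and sometimes report something else, mostly with a low value. They report only what shows in the picture. A call takes as long as a camera call.
- bot.recognise(camera, thing): "xy" ([column, row] in pixels, amid what is visible of it).
- bot.trace(camera, thing): "mask" (400x640 bool, what is visible of it) and "xy" ([column, row] in pixels, amid what is visible of it).
The state is a dict: "time": time; "q": joint angles; "qd": joint speeds; "joint_efforts": joint torques, N m; "ee_pos": TCP position; "tcp_rot": TCP orientation; "wrist_force": force on the tool from outside, world axes, zero at the start; "torque": the same for the moment, N m; "opening": finger opening in m.
Only numpy, scipy, OpenCV 4.12 (cv2) and the standard library are available. Lean on these libraries where they do the work, as an engineer would, in place of code of your own. Each camera call takes 0.05 s, during which the arm holds its last target.

## Working session

There is one attempt and no reset: what is moved stays moved. The work goes in short steps, Python scripts to look and compute and a shell command to move; the robot and the scene stay as the last step left them, time stands still between calls to the robot, and variables do not carry over. Pictures are saved under pics/ and viewed, and the job is handed in when it is done.

```bash
ls; mkdir -p pics; python3 - <<'E'
from workcell import bot
import cv2, numpy as np
print(bot.get_obs())
for n in ("side","top","wrist"):
    im=bot.camera(n); cv2.imwrite(f"pics/{n}0.png",im[:,:,::-1])
    p=bot.camera_params(n); print(n,np.round(p["K"],1).tolist(),np.round(p["view"],4).tolist(), [k for k in p])
E
```

```text
pics
{'time': 0.0, 'q': array([-6.58310896e+01,  5.01075309e+00,  1.00345102e+01,  9.51007286e+01,
       -5.56126767e-04,  8.99985821e+01]), 'qd': array([-0.00684232, -0.0274563 , -0.04427114,  0.00800601, -0.10416189,
        0.00030273]), 'joint_efforts': array([ 1.53045312e-03, -5.20389676e+01,  4.64801860e+01,  1.64340256e-02,
        1.83626912e-04, -7.09279760e-06]), 'ee_pos': array([ 0.22508534, -0.50157207,  0.23058691]), 'tcp_rot': array([-9.00005542e+01,  7.69715213e-02, -6.58296717e+01]), 'wrist_force': array([-0.94339406, -0.51717043,  1.21053873]), 'torque': array([-0.00355468, -0.01636752, -0.01507815]), 'opening': 0.08558646843436522}
side [[386.6, 0.0, 323.3], [0.0, 386.6, 197.0], [0.0, 0.0, 1.0]] [[-0.9583, -0.2855, -0.0119, 0.5077], [0.1323, -0.4801, 0.8672, -0.2098], [-0.2533, 0.8294, 0.4978, -0.8786], [0.0, 0.0, 0.0, 1.0]] ['K', 'view']
top [[375.1, 0.0, 322.7], [0.0, 375.1, 191.1], [0.0, 0.0, 1.0]] [[0.0277, -0.9991, 0.0318, -0.0992], [0.9906, 0.0317, 0.1333, -0.5727], [-0.1342, 0.0278, 0.9906, -1.0249], [0.0, 0.0, 0.0, 1.0]] ['K', 'view']
wrist [[309.7, 0.0, 315.7], [0.0, 309.7, 198.8], [0.0, 0.0, 1.0]] [[0.4089, -0.9126, -0.0008, -0.5503], [0.8654, 0.388, -0.317, 0.0416], [0.2896, 0.1289, 0.9484, -0.3803], [0.0, 0.0, 0.0, 1.0]] ['K', 'view']
```

View pics/side0.png

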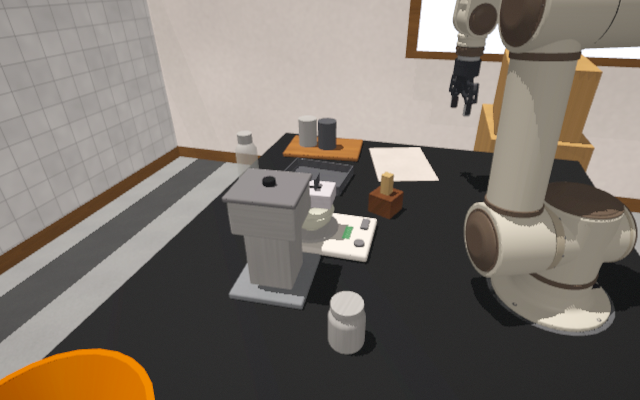

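View pics/top0.png

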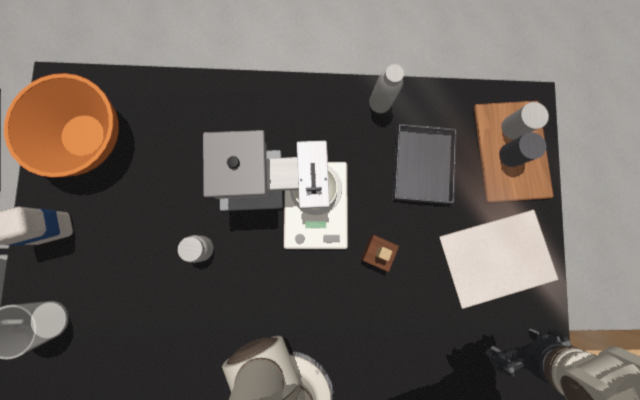

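View pics/wrist0.png

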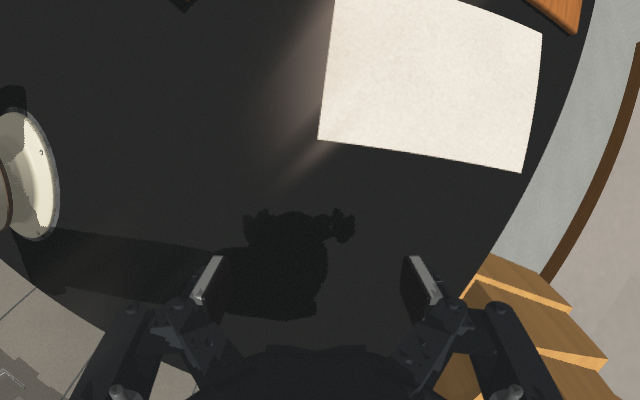

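The top view shows the block with the stick at about (382,254), the canister at (196,250), the scale pads at (300,239) and (332,239), the gate housing at (313,175) with its tab near (313,190), and the tray at (426,163). Next step is to measure these.

```bash
cat > h.py <<'E'
import numpy as np, cv2
from workcell import bot
def ray(cam,xy,p=None):
    p=p or bot.camera_params(cam); K=np.array(p["K"]);V=np.array(p["view"])
    u=np.array([(xy[0]-K[0,2])/K[0,0],(xy[1]-K[1,2])/K[1,1]])
    if cam=="wrist":
        r=np.linalg.norm(u); d=np.array([u[0]/r*np.sin(r),u[1]/r*np.sin(r),np.cos(r)])
    else: d=np.array([u[0],u[1],1.])
    d=np.array([d[0],-d[1],-d[2]]); d=V[:3,:3].T@d
    return -V[:3,:3].T@V[:3,3], d/np.linalg.norm(d)
def atz(cam,xy,z,p=None):
    o,d=ray(cam,xy,p); return o+d*(z-o[2])/d[2]
def proj(cam,P,p=None):
    p=p or bot.camera_params(cam); K=np.array(p["K"]);V=np.array(p["view"])
    c=V[:3,:3]@np.array(P)+V[:3,3]; c=np.array([c[0],-c[1],-c[2]])
    if cam=="wrist":
        th=np.arctan2(np.hypot(c[0],c[1]),c[2]); s=th/np.hypot(c[0],c[1]); u=c[:2]*s
    else: u=c[:2]/c[2]
    return u*[K[0,0],K[1,1]]+K[:2,2]
def tri(rs):
    A=0;b=0
    for o,d in rs:
        M=np.eye(3)-np.outer(d,d); A=A+M; b=b+M@o
    x=np.linalg.solve(A,b); return x,[np.linalg.norm((np.eye(3)-np.outer(d,d))@(x-o)) for o,d in rs]
E
python3 - <<'E'
from h import *
things={"stick":.075,"stick_grip":.116,"block":.05,"scale":.024,"round_pad_top":.032,"long_pad_top":.032,"tab_face":.173,"half_mark":.155,"canister":.05,"bowl":.05}
for c in("top","side"):
  for t,z in things.items():
    try: r=bot.recognise(c,t)
    except Exception as e: print(c,t,e); continue
    print(c,t,[(round(a["score"],2),np.round(a["xy"],1).tolist(),np.round(atz(c,a["xy"],z),4).tolist()) for a in r[:2]])
print(bot.get_obs()["time"])
E
```

```text
top stick [(0.57, [384.1, 254.3], [0.4039, -0.2516, 0.075])]
top stick_grip [(0.55, [384.3, 254.5], [0.4046, -0.2441, 0.116]), (0.22, [312.9, 189.5], [0.5684, -0.0541, 0.116])]
top block [(0.83, [376.6, 251.8], [0.4095, -0.2356, 0.05])]
top scale [(0.94, [319.9, 224.6], [0.481, -0.0773, 0.024])]
top round_pad_top [(0.49, [300.2, 238.2], [0.441, -0.023, 0.032])]
top long_pad_top [(0.66, [331.7, 237.6], [0.4452, -0.1114, 0.032]), (0.39, [329.1, 189.9], [0.5804, -0.1007, 0.032])]
top tab_face [(0.66, [196.9, 248.6], [0.4081, 0.2203, 0.173]), (0.43, [312.8, 189.7], [0.56, -0.0538, 0.173])]
top half_mark [(0.77, [253.4, 173.6], [0.5988, 0.0976, 0.155])]
top canister [(0.78, [197.0, 250.4], [0.4, 0.2561, 0.05])]
top bowl [(0.57, [331.0, 189.9], [0.5781, -0.1052, 0.05])]
side stick [(0.73, [359.4, 238.8], [0.4304, 0.0263, 0.075]), (0.53, [386.7, 181.6], [0.4115, -0.2861, 0.075])]
side stick_grip [(0.81, [386.8, 184.2], [0.4, -0.1916, 0.116])]
side block [(0.66, [384.4, 202.1], [0.4042, -0.2042, 0.05])]
side scale [(0.92, [343.2, 236.2], [0.487, -0.0427, 0.024])]
side round_pad_top [(0.45, [357.6, 242.6], [0.4422, -0.0147, 0.032])]
side long_pad_top [(0.63, [367.7, 223.8], [0.4338, -0.1063, 0.032])]
side tab_face [(0.49, [318.6, 178.7], [0.5602, -0.0676, 0.173])]
side half_mark [(0.75, [276.1, 226.4], [0.5929, 0.139, 0.155])]
side canister [(0.77, [347.5, 319.4], [0.4043, 0.2556, 0.05])]
side bowl [(0.64, [314.6, 215.5], [0.5781, -0.0808, 0.05])]
1.15
```

```bash
python3 - <<'E'
import cv2
im=cv2.imread("pics/top0.png")
cv2.imwrite("pics/top0z.png",cv2.resize(im[130:280,260:420],None,fx=5,fy=4.0*1.25/1.25 if 0 else 4,interpolation=cv2.INTER_CUBIC))
im=cv2.imread("pics/side0.png")
cv2.imwrite("pics/side0z.png",cv2.resize(im[160:270,270:420],None,fx=5,fy=5,interpolation=cv2.INTER_CUBIC))
E
```

```text
(no output)
```

View pics/top0z.png

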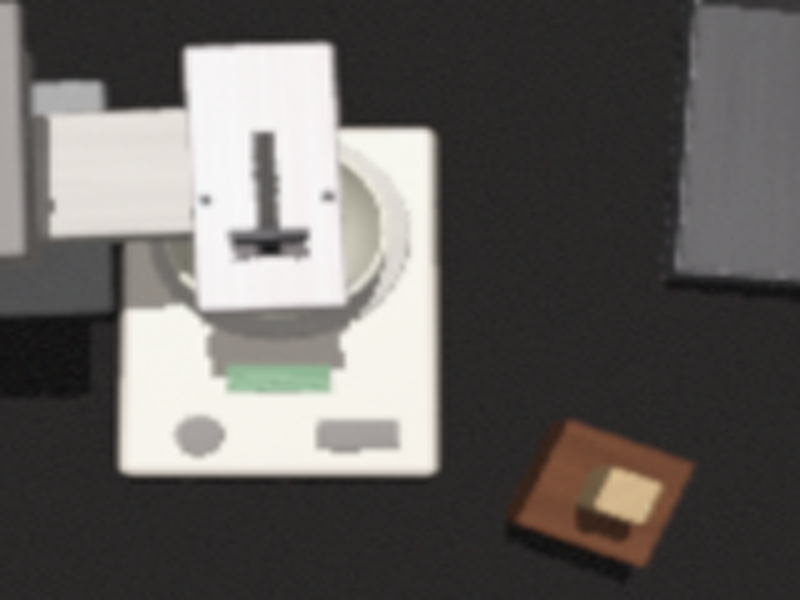

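View pics/side0z.png

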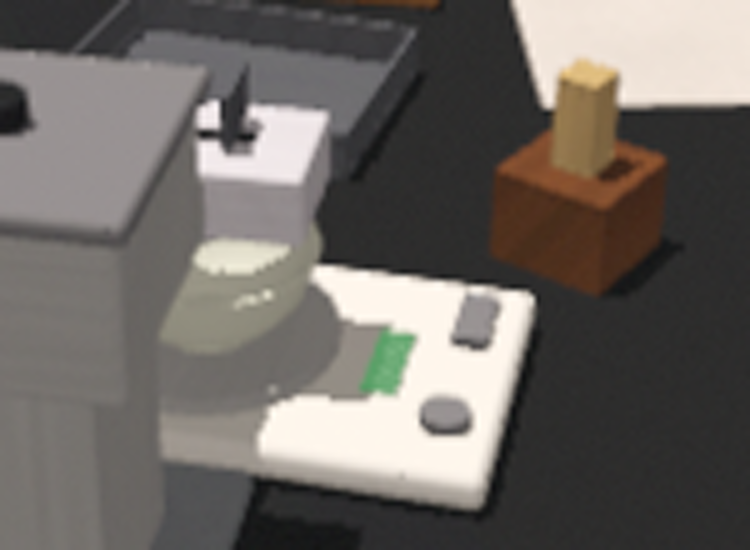

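```bash
python3 - <<'E'
from h import *
z2=lambda p:(p[0]/5+260-.4,p[1]/4+130-.4)
z5=lambda p:(p[0]/5+270-.4,p[1]/5+160-.4)
def quad(n,c,pts,z,f):
    P=np.array([atz(c,f(p),z)[:2] for p in pts]); m=P.mean(0)
    e=np.roll(P,-1,0)-P
    print(n,c,"cen",np.round(m,4),"len",np.round(np.linalg.norm(e,axis=1)*1e3,1),"ang",np.round(np.degrees(np.arctan2(e[:,1],e[:,0]))%90,1))
quad("handle","top",[(607,468),(663,477),(648,525),(596,516)],.122,z2)
quad("handle","side",[(558,72),(584,60),(620,71),(594,87)],.122,z5)
quad("block","top",[(570,420),(694,463),(645,568),(510,520)],.06,z2)
quad("block","side",[(497,172),(562,132),(666,155),(604,208)],.06,z5)
quad("housing","top",[(183,48),(333,43),(345,303),(200,308)],.155,z2)
quad("scale","top",[(125,130),(437,130),(440,474),(119,474)],.024,z2)
for n,c,p,z,f in [("rp","top",(200,436),.032,z2),("rp","side",(446,413),.032,z5),("lp","top",(357,435),.032,z2),("lp","side",(477,318),.032,z5),("stud+","top",(206,200),.156,z2),("stud-","top",(328,197),.156,z2),("tabtopL","top",(230,233),.189,z2),("tabtopR","top",(309,233),.189,z2),("tabtop","side",(243,66),.189,z5),("pad3","top",(0,0),.03,z2)]:
    print(n,c,np.round(atz(c,f(p),z),4))
V=bot.camera_params("wrist")["view"]; V=np.array(V); o=bot.get_obs()
print("wristcam",-V[:3,:3].T@V[:3,3],o["ee_pos"])
for t in("stick","tab_face","long_pad_top","round_pad_top","block","scale"):
  for c in("top","side"):
    r=bot.trace(c,t)
    for a in r[:2]: 
        m=a["mask"]; ys,xs=np.nonzero(m); print(t,c,round(a["score"],2),np.round(a["xy"],1),m.sum(),xs.min(),xs.max(),ys.min(),ys.max())
E
```

```text
handle top cen [ 0.4068 -0.2455] len [29.5 31.6 27.3 31.1] ang [80.3 76.  79.5 79.9]
handle side cen [ 0.4063 -0.2431] len [23.1 24.  27.  26.7] ang [58.3 68.1 64.7 59.1]
block top cen [ 0.4075 -0.2448] len [74.  76.3 80.1 75.9] ang [68.3 69.4 67.8 64.9]
block side cen [ 0.4059 -0.2426] len [66.7 66.  77.5 71.5] ang [64.1 79.  69.6 69.4]
housing top cen [ 0.6051 -0.0521] len [ 77.2 168.2  73.  167.8] ang [4.5 3.6 4.2 5. ]
scale top cen [ 0.5383 -0.0638] len [181.6 248.2 181.2 246.8] ang [2.  1.5 1.6 1.6]
rp top [ 0.4398 -0.0213  0.032 ]
rp side [ 0.4396 -0.0172  0.032 ]
lp top [ 0.443  -0.1095  0.032 ]
lp side [ 0.4415 -0.1072  0.032 ]
stud+ top [ 0.5872 -0.0227  0.156 ]
stud- top [ 0.5912 -0.0844  0.156 ]
tabtopL top [ 0.5618 -0.0361  0.189 ]
tabtopR top [ 0.563  -0.0746  0.189 ]
tabtop side [ 0.5614 -0.069   0.189 ]
pad3 top [0.7516 0.1064 0.03  ]
wristcam [ 0.29908765 -0.46934351  0.37396873] [ 0.22516921 -0.50180109  0.23128602]
stick top 0.71 [382.8 253.1] 132 376 390 248 259
stick side 0.81 [387.8 182.4] 267 380 393 172 194
tab_face top 0.69 [328.1 190.4] 295 293 337 170 210
tab_face top 0.47 [313.9 191.1] 50 306 320 187 191
tab_face side 0.56 [317.1 181.5] 60 314 319 174 187
long_pad_top top 0.58 [380.6 255.7] 146 376 390 248 260
long_pad_top top 0.45 [330.8 187.6] 247 294 336 171 201
long_pad_top side 0.57 [316.5 179.7] 79 314 319 173 189
long_pad_top side 0.41 [366.9 224.9] 88 361 369 217 229
round_pad_top top 0.45 [300.5 239.1] 77 295 304 234 243
round_pad_top side 0.64 [360.3 239.3] 38 356 363 240 245
round_pad_top side 0.62 [362.2 224. ] 69 360 368 219 229
block top 0.85 [375.8 249.5] 702 361 398 236 269
block side 0.95 [379.9 200.3] 812 368 403 186 217
block side 0.56 [327.6 170.8] 1133 286 353 158 195
scale top 0.84 [317.2 222.2] 3377 283 346 163 248
scale side 0.87 [343.6 235.2] 2579 301 376 213 260
```

Top and side cameras agree to 2–4 mm. The stick is at about (0.407, -0.244), the half mark at (0.589, -0.054), and the dispenser yaw is about +4°. I'll move above the stick for a closer look at the handle's yaw with the wrist camera.

```bash
python3 -m jog '[{"rotation":[0,0,7.7],"travel":[30,43,0],"jaw":1},{"rotation":[0,0,7.7],"travel":[30,43,0],"jaw":1},{"rotation":[0,0,7.7],"travel":[30,43,0],"jaw":1},{"rotation":[0,0,7.7],"travel":[30,43,0],"jaw":1},{"rotation":[0,0,7.7],"travel":[30,43,0],"jaw":1},{"rotation":[0,0,7.7],"travel":[30,43,-10],"jaw":1},{"rotation":[0,0,0],"travel":[0,0,0],"jaw":1}]'
python3 - <<'E'
from h import *
o=bot.get_obs();print(o["time"],o["ee_pos"],o["tcp_rot"],o["q"],o["wrist_force"])
im=bot.camera("wrist"); cv2.imwrite("pics/w1.png",im[:,:,::-1])
for t in("stick","stick_grip","block"):
    for a in bot.recognise("wrist",t)[:2]: print(t,a["score"],a["xy"],atz("wrist",a["xy"],{"stick":.1,"stick_grip":.116,"block":.06}[t]))
print(proj("wrist",o["ee_pos"]))
E
```

```text
time: 2.62
ee_pos: [0.4064, -0.2412, 0.2207]
tcp_rot: [-90.0, 0.0, -19.3]
wrist_force: [-0.1, -1.1, 0.3]
opening: 0.0855
2.625 [ 0.40642757 -0.24116402  0.22068756] [-8.99645654e+01  4.04922770e-02 -1.92825708e+01] [-3.06999524e+01 -5.75201357e+00 -1.77416627e+00  9.40245527e+01
  2.67177774e-02  7.85826200e+01] [-0.08758646 -1.05826029  0.27579645]
stick 0.72 [316.6, 194.4] [ 0.40473175 -0.24717933  0.1       ]
stick_grip 0.69 [320.8, 193.7] [ 0.40965791 -0.24364132  0.116     ]
block 0.68 [316.7, 168.5] [ 0.40942663 -0.23457514  0.06      ]
block 0.22 [307.9, 50.3] [ 0.4412368  -0.12094503  0.06      ]
[316.58128    251.08500693]
```

View pics/w1.png

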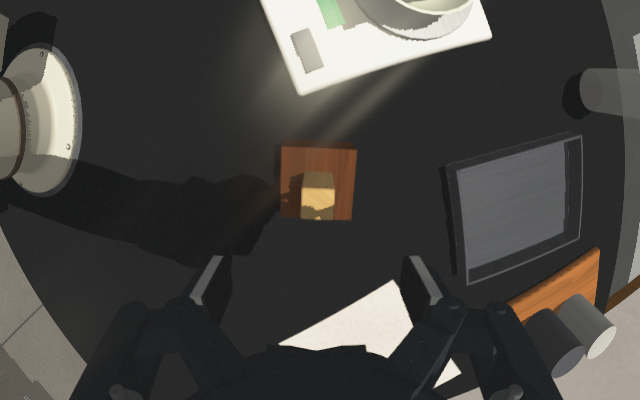

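```bash
python3 - <<'E'
import cv2
im=cv2.imread("pics/w1.png")
cv2.imwrite("pics/w1z.png",cv2.resize(im[130:235,260:375],None,fx=5,fy=5,interpolation=cv2.INTER_CUBIC))
E
```

```text
(no output)
```

View pics/w1z.png

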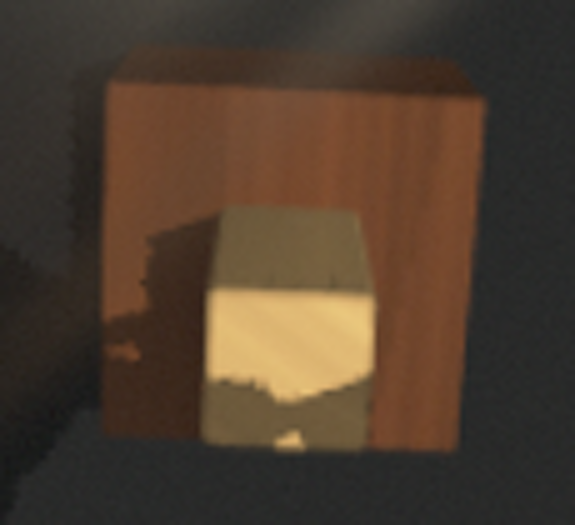

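The wrist view shows the handle's top face with corners near (302,188), (335,189), (333,220) and (301,219), almost square to the jaws. The block lies behind it, turned by the same amount.

```bash
python3 - <<'E'
from h import *
f=lambda p:(p[0]/5+260-.4,p[1]/5+130-.4)
def quad(n,c,pts,z,f):
    P=np.array([atz(c,f(p),z)[:2] for p in pts]); m=P.mean(0)
    e=np.roll(P,-1,0)-P
    print(n,c,"cen",np.round(m,4),"len",np.round(np.linalg.norm(e,axis=1)*1e3,1),"ang",np.round((np.degrees(np.arctan2(e[:,1],e[:,0])))%90-90,1))
quad("handle","wrist",[(208,288),(376,293),(366,450),(203,445)],.122,f)
quad("block","wrist",[(106,82),(484,97),(458,450),(103,437)],.06,f)
E
```

```text
handle wrist cen [ 0.4044 -0.2494] len [27.4 27.7 27.6 27.6] ang [-21.5 -22.1 -21.7 -22.4]
block wrist cen [ 0.4044 -0.25  ] len [75.3 75.8 75.6 75.7] ang [-22.  -21.8 -22.  -22.1]
```

```bash
python3 - <<'E'
from h import *
from scipy.spatial.transform import Rotation as R
import cv2
o=bot.get_obs(); T=R.from_euler("xyz",o["tcp_rot"],degrees=True).as_matrix()
for x in(-42.8,42.8):
  for z in(11,-11): print(x,z,proj("wrist",o["ee_pos"]+T@(np.array([x,-13,z])/1e3)).round(1))
im=cv2.imread("pics/w1.png")
cv2.imwrite("pics/w1f.png",cv2.resize(im[240:320,170:450],None,fx=2.8,fy=2.8,interpolation=cv2.INTER_CUBIC))
E
```

```text
-42.8 11 [227.8 249.8]
-42.8 -11 [233.1 287. ]
42.8 11 [404.  249.7]
42.8 -11 [398.6 286.9]
```

View pics/w1f.png

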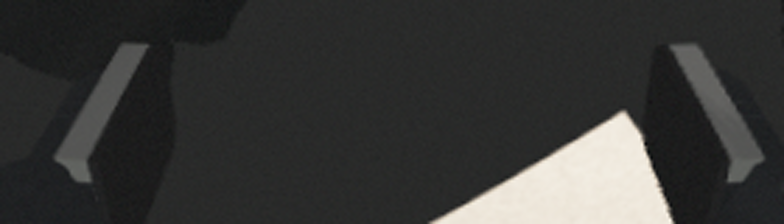

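Wrist versus top/side differ by about 5 mm, only along the pad width, which is harmless for the grasp. I'll take a fused point (0.406, -0.246), yaw -22°, descend, then close.

```bash
python3 -m jog '[{"rotation":[0,0,-2.7],"travel":[0,-5,-10],"jaw":1},{"rotation":[0,0,0],"travel":[0,0,-40],"jaw":1},{"rotation":[0,0,0],"travel":[0,0,-40],"jaw":1},{"rotation":[0,0,0],"travel":[0,0,-25],"jaw":1},{"rotation":[0,0,0],"travel":[0,0,-10],"jaw":1},{"rotation":[0,0,0],"travel":[0,0,0],"jaw":1}]'
python3 - <<'E'
from h import *
o=bot.get_obs();print(o["time"],o["ee_pos"],o["tcp_rot"],o["wrist_force"])
im=bot.camera("wrist"); cv2.imwrite("pics/w2.png",im[:,:,::-1])
E
```

```text
time: 3.58
ee_pos: [0.4048, -0.2494, 0.0965]
tcp_rot: [-90.0, 0.0, -22.4]
wrist_force: [0.5, 0.8, -0.1]
opening: 0.0853
3.575 [ 0.4048032  -0.24937775  0.09646252] [-8.99995332e+01  1.46199265e-02 -2.24182759e+01] [ 0.45176178  0.84990282 -0.09763012]
```

View pics/w2.png

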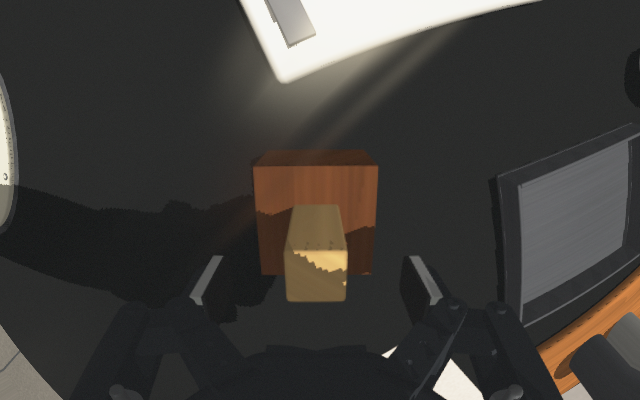

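```bash
python3 - <<'E'
from h import *
from scipy.spatial.transform import Rotation as R
o=bot.get_obs(); T=R.from_euler("xyz",o["tcp_rot"],degrees=True).as_matrix()
tl=lambda P:(T.T@(P-o["ee_pos"])*1e3).round(1)
for n,p,z in [("handle",(288,249),.122),("handle",(347,249),.122),("handle",(346,300),.122),("handle",(285,300),.122),("base",(293,205),.06),("base",(340,205),.06),("block",(253,166),.06),("block",(378,166),.06),("block",(372,275),.06),("block",(260,275),.06)]:
    print(n,tl(atz("wrist",p,z)))
for x in(-42.8,42.8):
  for z in(11,-11): print(x,z,proj("wrist",o["ee_pos"]+T@(np.array([x,-13,z])/1e3)).round(1),proj("wrist",o["ee_pos"]+T@(np.array([x,-45,z])/1e3)).round(1))
im=cv2.imread("pics/w2.png")
cv2.imwrite("pics/w2f.png",cv2.resize(im[190:320,180:450],None,fx=2.9,fy=2.9,interpolation=cv2.INTER_CUBIC))
E
```

```text
handle [-11.9 -24.8  18.3]
handle [ 13.4 -24.8  18.3]
handle [ 14.3 -24.8  -9.3]
handle [-14.5 -24.8  -9.2]
base [-14.   37.2  16.3]
base [15.  37.2 16.3]
block [-37.7  37.2  41.1]
block [37.5 37.2 41.1]
block [ 38.9  37.2 -35.3]
block [-38.5  37.2 -35.1]
-42.8 11 [227.6 249.8] [208.  286.7]
-42.8 -11 [233. 287.] [217.  327.6]
42.8 11 [403.8 249.7] [423.5 286.6]
42.8 -11 [398.5 286.9] [414.6 327.5]
```

View pics/w2f.png

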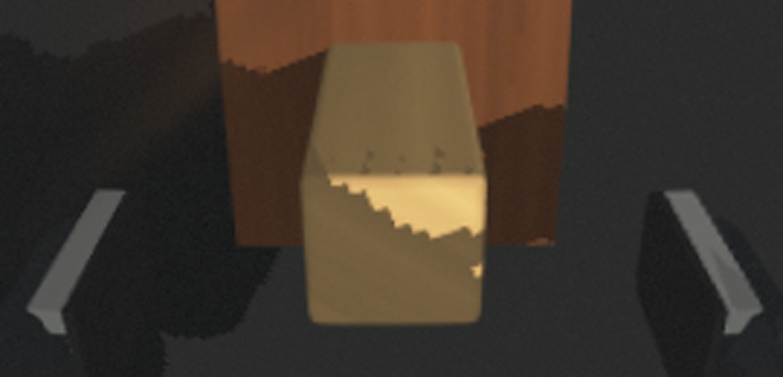

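The jaws straddle the handle, centred along the jaw axis. The handle sits about 4 mm toward the camera side, so I'll shift and close.

```bash
python3 -m jog '[{"rotation":[0,0,0],"travel":[1.5,3.7,0],"jaw":1},{"rotation":[0,0,0],"travel":[0,0,0],"jaw":1},{"rotation":[0,0,0],"travel":[0,0,0],"jaw":-1},{"rotation":[0,0,0],"travel":[0,0,0],"jaw":-1},{"rotation":[0,0,0],"travel":[0,0,0],"jaw":-1},{"rotation":[0,0,0],"travel":[0,0,0],"jaw":-1},{"rotation":[0,0,0],"travel":[0,0,0],"jaw":-1},{"rotation":[0,0,0],"travel":[0,0,0],"jaw":-1}]' 90
python3 - <<'E'
from h import *
im=bot.camera("wrist"); cv2.imwrite("pics/w3.png",im[:,:,::-1])
print(bot.get_obs()["opening"])
E
```

```text
time: 4.62
ee_pos: [0.4068, -0.2452, 0.0966]
tcp_rot: [-90.0, -0.0, -22.3]
wrist_force: [-0.5, 0.6, 4.5]
opening: 0.0264
0.02660197687910684
```

View pics/w3.png

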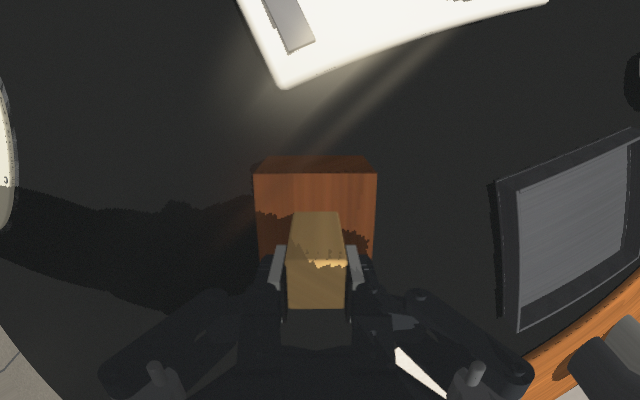

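Gripped, with an opening of about 27 mm for the 28 mm handle. I'll lift straight up.

```bash
python3 -m jog '[{"rotation":[0,0,0],"travel":[0,0,15],"jaw":-1},{"rotation":[0,0,0],"travel":[0,0,20],"jaw":-1},{"rotation":[0,0,0],"travel":[0,0,25],"jaw":-1},{"rotation":[0,0,0],"travel":[0,0,25],"jaw":-1},{"rotation":[0,0,0],"travel":[0,0,10],"jaw":-1},{"rotation":[0,0,0],"travel":[0,0,0],"jaw":-1}]'
python3 - <<'E'
from h import *
for c in("wrist","side","top"):
  im=bot.camera(c); cv2.imwrite(f"pics/{c}4.png",im[:,:,::-1])
  for t in("stick_tip","stick"):
    print(c,t,[(round(a["score"],2),np.round(a["xy"],1).tolist()) for a in bot.recognise(c,t)[:2]])
o=bot.get_obs();print(o["ee_pos"],o["tcp_rot"])
P=o["ee_pos"]+[0,0,-.045]
print("expected tip",[proj(c,P).round(1) for c in("wrist","side","top")])
im=cv2.imread("pics/side4.png"); x,y=map(int,proj("side",P))
cv2.imwrite("pics/side4z.png",cv2.resize(im[y-70:y+50,x-70:x+80],None,fx=5,fy=5,interpolation=cv2.INTER_CUBIC)); print(x-70,y-70)
E
```

```text
time: 5.42
ee_pos: [0.4069, -0.2452, 0.1916]
tcp_rot: [-90.0, -0.0, -22.3]
wrist_force: [0.7, 0.8, -1.9]
opening: 0.0265
wrist stick_tip [(0.84, [314.2, 259.5]), (0.47, [315.1, 178.9])]
wrist stick [(0.57, [313.4, 263.2])]
side stick_tip [(0.76, [389.2, 155.5])]
side stick [(0.61, [276.9, 228.0]), (0.57, [386.8, 155.4])]
top stick_tip [(0.41, [386.2, 252.8])]
top stick [(0.42, [256.2, 175.1])]
[ 0.40654103 -0.24504266  0.19098987] [-8.99976089e+01  2.79294285e-02 -2.23359259e+01]
expected tip [array([315.8, 224.4]), array([388. , 166.3]), array([387. , 254.1])]
318 96
```

View pics/side4z.png

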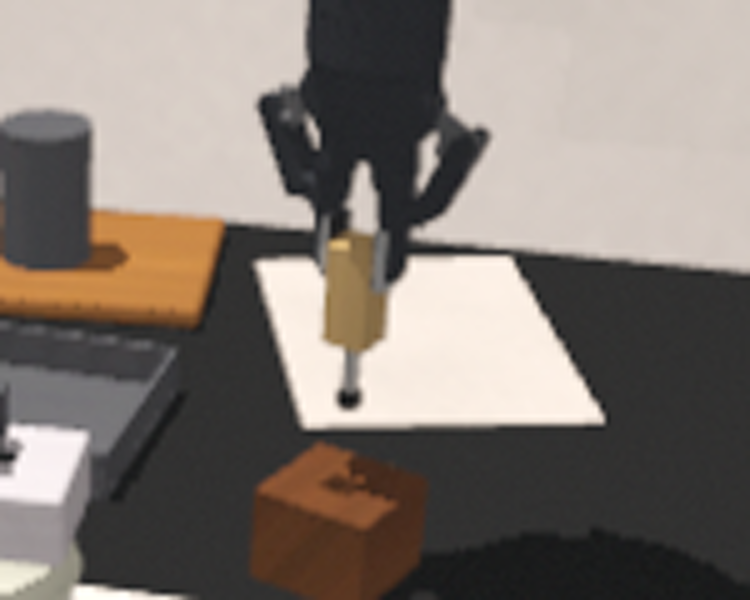

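View pics/wrist4.png

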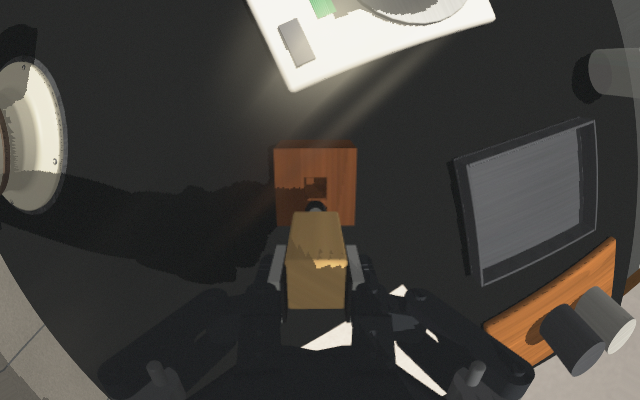

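The stick came out cleanly, but the ball sits at side pixel (387,175), 9 px lower than I expected. I had taken the grip height as 116 mm when it should be 60+28 = 88 mm, so the jaws are about 28 mm too high, near the handle's top end. I'll set it straight back down the same path and regrip at the proper place.

```bash
python3 -m jog '[{"rotation":[0,0,0],"travel":[0,0,-25],"jaw":-1},{"rotation":[0,0,0],"travel":[0,0,-25],"jaw":-1},{"rotation":[0,0,0],"travel":[0,0,-25],"jaw":-1},{"rotation":[0,0,0],"travel":[0,0,-15],"jaw":-1},{"rotation":[0,0,0],"travel":[0,0,-4],"jaw":-1},{"rotation":[0,0,0],"travel":[0,0,0],"jaw":-1}]'
python3 -m jog '[{"rotation":[0,0,0],"travel":[0,0,0],"jaw":0},{"rotation":[0,0,0],"travel":[0,0,0],"jaw":0},{"rotation":[0,0,0],"travel":[0,0,0],"jaw":0}]'
```

```text
time: 6.62
ee_pos: [0.4069, -0.2452, 0.0979]
tcp_rot: [-90.0, -0.0, -22.3]
wrist_force: [-0.4, 0.8, -0.0]
opening: 0.0264
time: 7.0
ee_pos: [0.4068, -0.2452, 0.0976]
tcp_rot: [-90.0, -0.0, -22.3]
wrist_force: [-0.0, 0.3, 0.0]
opening: 0.0427
```

```bash
python3 -m jog '[{"rotation":[0,0,0],"travel":[0,0,-14],"jaw":0},{"rotation":[0,0,0],"travel":[0,0,-13],"jaw":0},{"rotation":[0,0,0],"travel":[0,0,0],"jaw":0},{"rotation":[0,0,0],"travel":[0,0,0],"jaw":-1},{"rotation":[0,0,0],"travel":[0,0,0],"jaw":-1},{"rotation":[0,0,0],"travel":[0,0,0],"jaw":-1},{"rotation":[0,0,0],"travel":[0,0,0],"jaw":-1},{"rotation":[0,0,0],"travel":[0,0,0],"jaw":-1}]' 100
python3 - <<'E'
from h import *
im=bot.camera("side"); cv2.imwrite("pics/s5.png",cv2.resize(im[150:230,340:430,::-1],None,fx=6,fy=6,interpolation=cv2.INTER_CUBIC))
E
```

```text
time: 8.0
ee_pos: [0.4067, -0.2451, 0.0703]
tcp_rot: [-90.0, -0.0, -22.3]
wrist_force: [-0.1, 0.2, -0.3]
opening: 0.0268
```

View pics/s5.png

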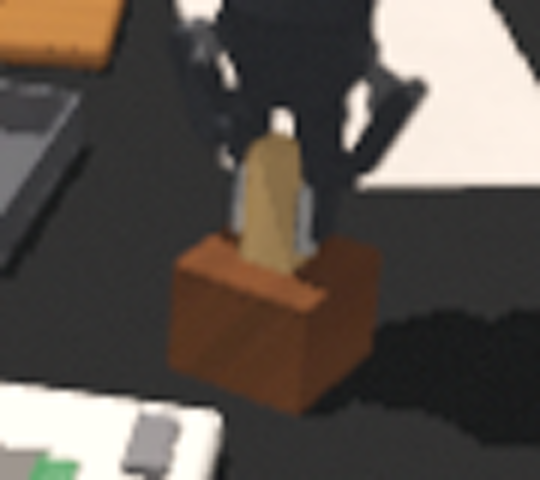

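The grip is now low on the handle, with the fingertips just above the block. Lift, then carry to above the round pad while turning the jaws in line with the gate.

```bash
python3 -m jog '[{"rotation":[0,0,0],"travel":[0,0,15],"jaw":-1},{"rotation":[0,0,0],"travel":[0,0,25],"jaw":-1},{"rotation":[0,0,0],"travel":[0,0,25],"jaw":-1},{"rotation":[0,0,0],"travel":[0,0,25],"jaw":-1},{"rotation":[0,0,0],"travel":[0,0,0],"jaw":-1}]'
python3 -m jog '[{"rotation":[0,0,5],"travel":[6,40,0],"jaw":-1},{"rotation":[0,0,5],"travel":[6,40,0],"jaw":-1},{"rotation":[0,0,5],"travel":[6,40,0],"jaw":-1},{"rotation":[0,0,5],"travel":[6,40,0],"jaw":-1},{"rotation":[0,0,6],"travel":[6,40,-15],"jaw":-1},{"rotation":[0,0,0],"travel":[3,25.5,-15],"jaw":-1},{"rotation":[0,0,0],"travel":[0,0,-20],"jaw":-1},{"rotation":[0,0,0],"travel":[0,0,0],"jaw":-1}]'
python3 - <<'E'
from h import *
o=bot.get_obs();print(o["ee_pos"],o["tcp_rot"])
P=o["ee_pos"]+[0,0,-.0463]
for c in("wrist","side","top"):
  im=bot.camera(c)
  x,y=map(int,proj(c,P).round()); print(c,"exp",proj(c,P).round(1), "off",x-65,y-50)
  cv2.imwrite(f"pics/{c}6z.png",cv2.resize(im[y-50:y+50,x-65:x+65,::-1],None,fx=5,fy=5,interpolation=cv2.INTER_CUBIC))
  for t in("stick_tip","round_pad_top"):
    print(c,t,[(round(a["score"],2),np.round(a["xy"],1).tolist()) for a in bot.recognise(c,t)[:2]])
E
```

```text
time: 8.68
ee_pos: [0.4076, -0.2457, 0.1629]
tcp_rot: [-90.0, -0.2, -22.3]
wrist_force: [-0.7, 0.1, -1.0]
opening: 0.0272
time: 9.68
ee_pos: [0.4385, -0.0193, 0.1085]
tcp_rot: [-90.0, 0.2, 3.7]
wrist_force: [0.2, -0.4, -0.2]
opening: 0.0271
[ 0.43851177 -0.01925366  0.10852856] [-89.98161161   0.18307724   3.70955571]
wrist exp [315.8 222.6] off 251 173
wrist stick_tip [(0.61, [314.9, 290.9]), (0.32, [488.2, 249.2])]
wrist round_pad_top [(0.76, [315.9, 206.1]), (0.62, [489.4, 247.5])]
side exp [359.8 232.1] off 295 182
side stick_tip [(0.64, [356.9, 243.8]), (0.58, [358.8, 211.5])]
side round_pad_top [(0.41, [356.8, 242.7])]
top exp [298.5 239. ] off 234 189
top stick_tip [(0.24, [315.8, 188.0])]
top round_pad_top []
```

View pics/wrist6z.png

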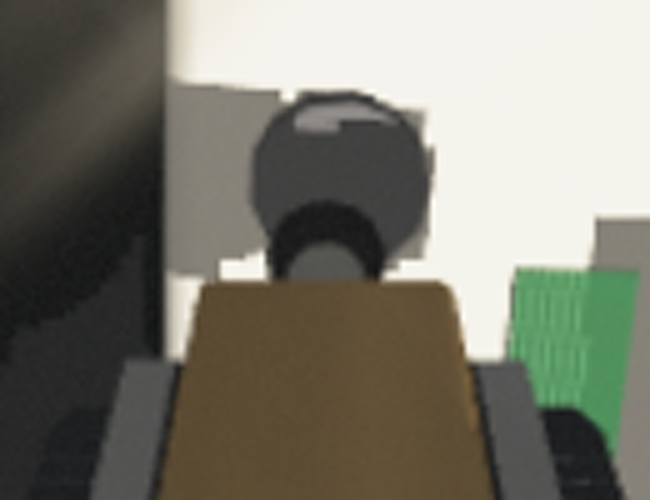

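View pics/side6z.png

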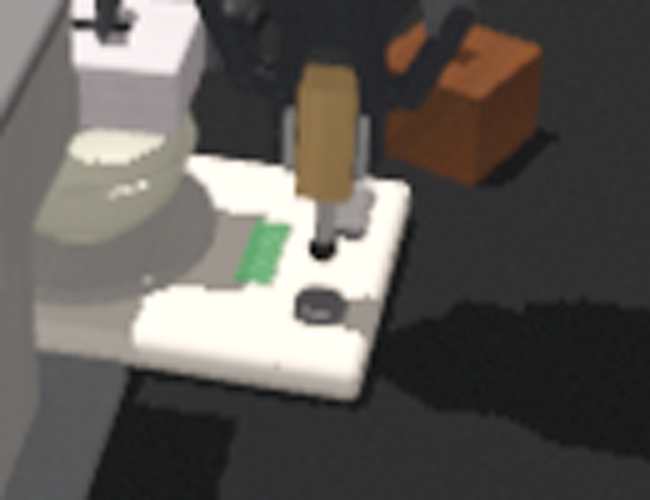

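View pics/top6z.png

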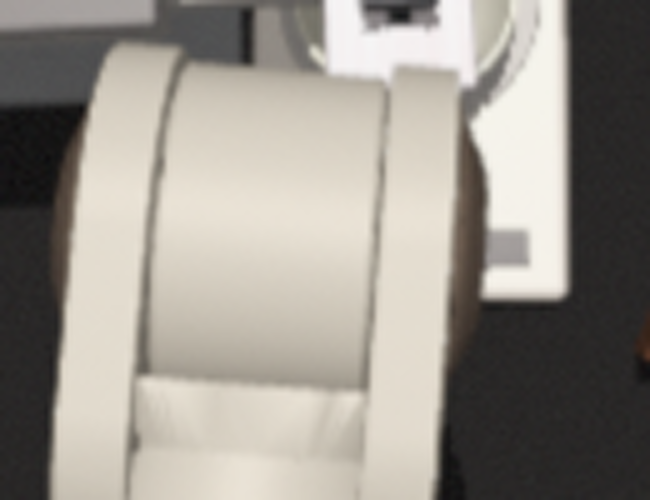

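```bash
python3 - <<'E'
from h import *
o=bot.get_obs();print(o["ee_pos"])
print("pad wrist",atz("wrist",(251+342/5-.4,173+176/5-.4),.032),"side",atz("side",(295+320/5-.4,182+302/5-.4),.032))
z=.1085-.0463
print("ball wrist",atz("wrist",(251+327/5-.4,173+255/5-.4),z),"side",atz("side",(295+322/5-.4,182+248/5-.4),z))
E
```

```text
[ 0.43984431 -0.01979022  0.11064643]
pad wrist [ 0.44195387 -0.02030542  0.032     ] side [ 0.44031863 -0.01787877  0.032     ]
ball wrist [ 0.43964595 -0.02065353  0.0622    ] side [ 0.4413328  -0.02260574  0.0622    ]
```

Ball and pad agree to within about 2–3 mm. Pressing the round pad.

```bash
python3 -m jog '[{"rotation":[0,0,0],"travel":[1.5,1,-12],"jaw":-1},{"rotation":[0,0,0],"travel":[0,0,-9],"jaw":-1},{"rotation":[0,0,0],"travel":[0,0,-4],"jaw":-1},{"rotation":[0,0,0],"travel":[0,0,-4],"jaw":-1},{"rotation":[0,0,0],"travel":[0,0,0],"jaw":-1},{"rotation":[0,0,0],"travel":[0,0,0],"jaw":-1},{"rotation":[0,0,0],"travel":[0,0,0],"jaw":-1}]'
```

```text
time: 11.0
ee_pos: [0.4413, -0.0186, 0.0815]
tcp_rot: [-90.0, -0.0, 3.7]
wrist_force: [-2.1, 1.1, 3.0]
opening: 0.027
```

```bash
python3 -m jog '[{"rotation":[0,0,0],"travel":[0,0,-1],"jaw":-1},{"rotation":[0,0,0],"travel":[0,0,-0.5],"jaw":-1},{"rotation":[0,0,0],"travel":[0,0,0],"jaw":-1}]'
python3 - <<'E'
from h import *
im=bot.camera("side")
cv2.imwrite(f"pics/s7.png",cv2.resize(im[190:260,310:400,::-1],None,fx=8,fy=8,interpolation=cv2.INTER_CUBIC))
print([bot.get_obs()["wrist_force"]])
E
```

```text
time: 11.38
ee_pos: [0.4414, -0.0186, 0.0806]
tcp_rot: [-90.0, -0.1, 3.7]
wrist_force: [-4.6, 0.7, 10.4]
opening: 0.0272
[array([-4.26497148, -0.20125536,  9.89675128])]
```

View pics/s7.png

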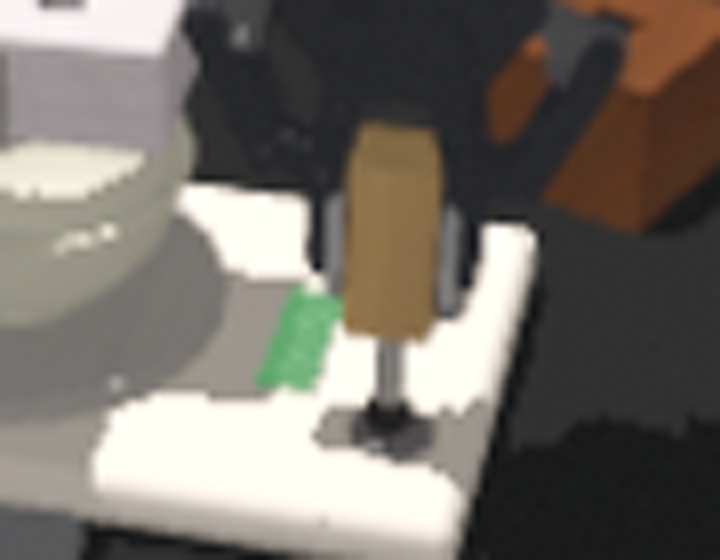

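The ball sits on the round pad and 10 N shows it is at its stop, so it is fully pressed. Now the long pad, about 90 mm to the right.

```bash
python3 -m jog '[{"rotation":[0,0,0],"travel":[0,0,15],"jaw":-1},{"rotation":[0,0,0],"travel":[0,0,16],"jaw":-1},{"rotation":[0,0,0],"travel":[1,-45,0],"jaw":-1},{"rotation":[0,0,0],"travel":[0,-45,0],"jaw":-1},{"rotation":[0,0,0],"travel":[0,0,0],"jaw":-1},{"rotation":[0,0,0],"travel":[0,0,0],"jaw":-1}]'
python3 - <<'E'
from h import *
o=bot.get_obs();print(o["ee_pos"],o["tcp_rot"],o["wrist_force"])
P=o["ee_pos"]+[0,0,-.0463]
for c in("wrist","side"):
  im=bot.camera(c)
  x,y=map(int,proj(c,P).round()); print(c,"exp",proj(c,P).round(1), "off",x-65,y-50)
  cv2.imwrite(f"pics/{c}8z.png",cv2.resize(im[y-50:y+50,x-65:x+65,::-1],None,fx=5,fy=5,interpolation=cv2.INTER_CUBIC))
E
```

```text
time: 12.18
ee_pos: [0.4423, -0.1085, 0.1112]
tcp_rot: [-90.0, -0.0, 3.6]
wrist_force: [0.2, 0.9, -0.6]
opening: 0.027
[ 0.44228422 -0.10849784  0.11120817] [-8.99903313e+01 -1.43043323e-02  3.62765129e+00] [ 0.16966349  0.91379879 -0.5922032 ]
wrist exp [316.4 224.3] off 251 174
side exp [365.3 212.8] off 300 163
```

View pics/wrist8z.png

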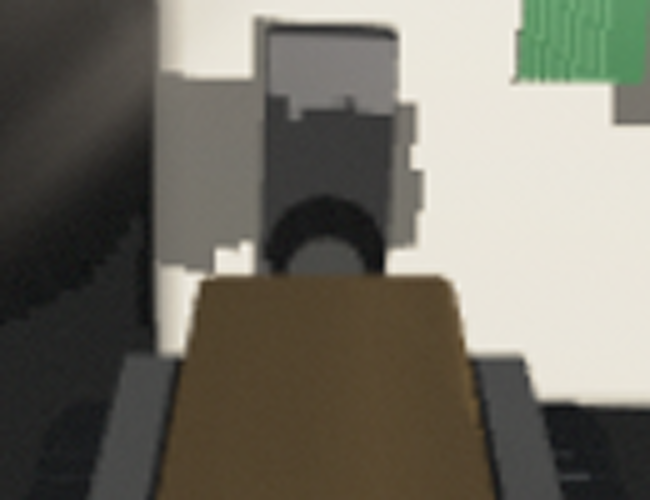

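View pics/side8z.png

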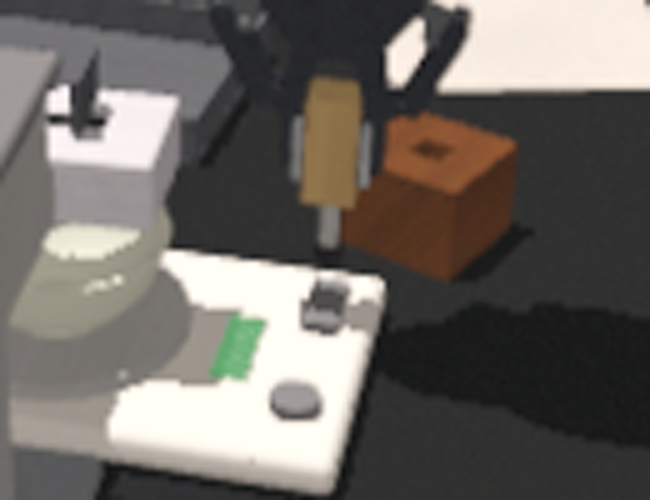

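The ball lines up with the long pad across its width, and the round pad has sprung back. Press.

```bash
python3 -m jog '[{"rotation":[0,0,0],"travel":[0,0,-12],"jaw":-1},{"rotation":[0,0,0],"travel":[0,0,-9],"jaw":-1},{"rotation":[0,0,0],"travel":[0,0,-4],"jaw":-1},{"rotation":[0,0,0],"travel":[0,0,-4],"jaw":-1},{"rotation":[0,0,0],"travel":[0,0,-2],"jaw":-1},{"rotation":[0,0,0],"travel":[0,0,0],"jaw":-1},{"rotation":[0,0,0],"travel":[0,0,0],"jaw":-1}]'
```

```text
time: 13.15
ee_pos: [0.4421, -0.1084, 0.0807]
tcp_rot: [-90.0, -0.0, 3.7]
wrist_force: [-5.4, 3.2, 9.7]
opening: 0.027
```

```bash
python3 - <<'E'
from h import *
im=bot.camera("side")
cv2.imwrite(f"pics/s9.png",cv2.resize(im[180:250,320:410,::-1],None,fx=8,fy=8,interpolation=cv2.INTER_CUBIC))
print([bot.get_obs()["wrist_force"]])
E
```

```text
[array([-4.01338865,  1.86675917,  9.21558555])]
```

View pics/s9.png

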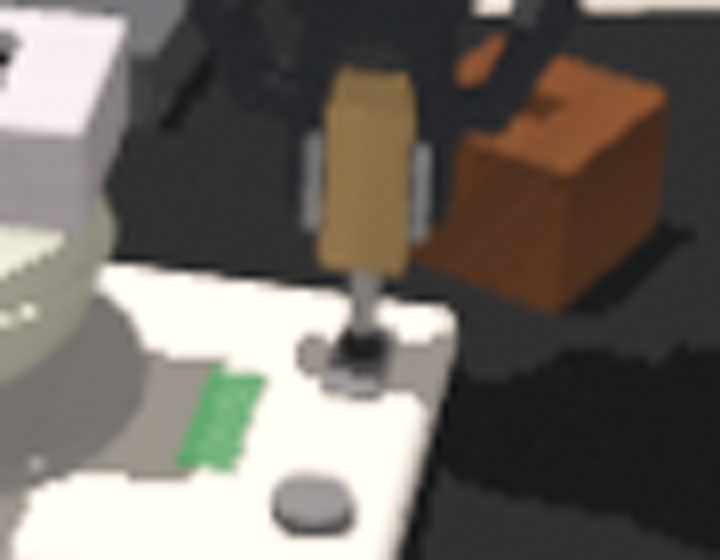

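Long pad pressed to its stop, with 9–10 N on it. Up and over to the near side of the gate tab.

```bash
python3 -m jog '[{"rotation":[0,0,0],"travel":[0,0,20],"jaw":-1},{"rotation":[0,0,0],"travel":[0,0,45],"jaw":-1},{"rotation":[0,0,0],"travel":[0,0,50],"jaw":-1},{"rotation":[0,0,0],"travel":[0,0,45],"jaw":-1},{"rotation":[0,0,0],"travel":[30,20,0],"jaw":-1},{"rotation":[0,0,0.3],"travel":[30,20,0],"jaw":-1},{"rotation":[0,0,0],"travel":[30,11,0],"jaw":-1},{"rotation":[0,0,0],"travel":[0,0,0],"jaw":-1}]'
python3 - <<'E'
from h import *
o=bot.get_obs();print(o["ee_pos"],o["tcp_rot"],o["wrist_force"])
P=o["ee_pos"]+[0,0,-.0463]
for c in("wrist","side","top"):
  im=bot.camera(c)
  x,y=map(int,proj(c,P).round()); print(c,"exp",proj(c,P).round(1), "off",x-65,y-50)
  cv2.imwrite(f"pics/{c}10z.png",cv2.resize(im[y-50:y+50,x-65:x+65,::-1],None,fx=5,fy=5,interpolation=cv2.INTER_CUBIC))
E
```

```text
time: 14.2
ee_pos: [0.5335, -0.0569, 0.2387]
tcp_rot: [-90.0, 0.1, 4.0]
wrist_force: [-0.8, 0.3, -1.2]
opening: 0.0269
[ 0.53345275 -0.05692022  0.2386883 ] [-8.99904499e+01  6.19935249e-02  4.04407618e+00] [-0.78946077  0.33453739 -1.2212338 ]
wrist exp [318.  222.9] off 253 173
side exp [327.4 175. ] off 262 125
top exp [313.8 199.5] off 249 150
```

View pics/wrist10z.png

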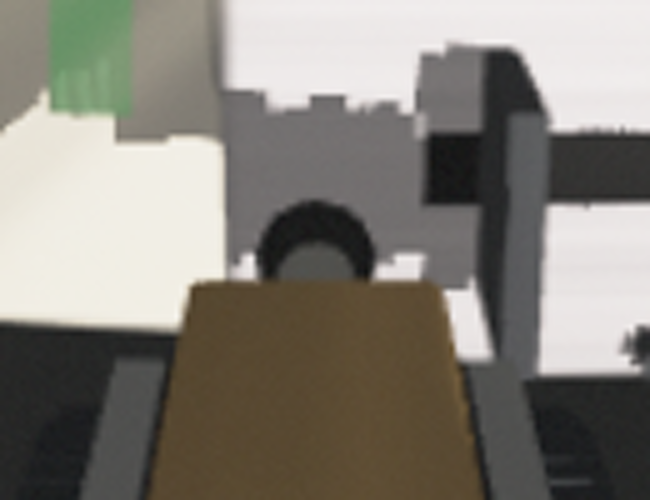

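View pics/side10z.png

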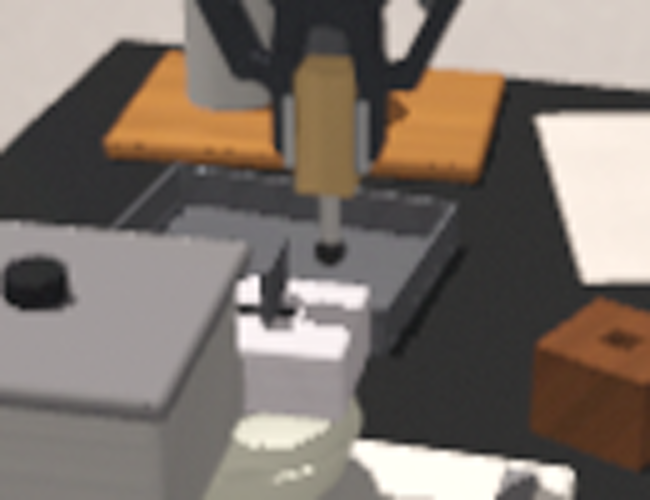

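View pics/top10z.png

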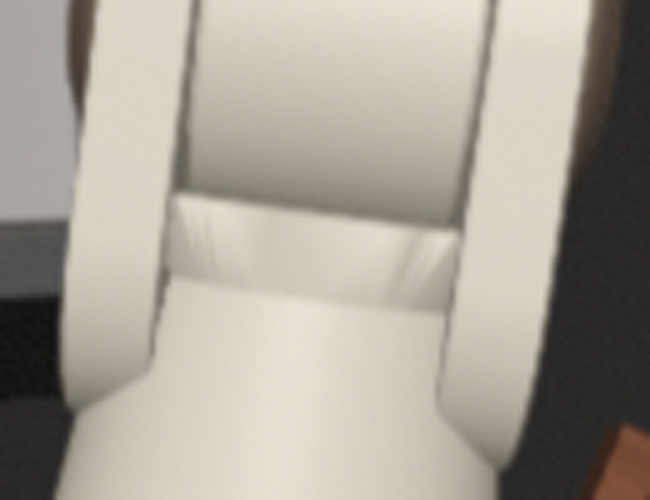

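```bash
python3 - <<'E'
from h import *
im=bot.camera("wrist"); o=bot.get_obs(); print(o["ee_pos"])
cv2.imwrite(f"pics/w11z.png",cv2.resize(im[165:260,300:440,::-1],None,fx=5.5,fy=5.5,interpolation=cv2.INTER_CUBIC))
f=lambda p:(253+p[0]/5-.4,173+p[1]/5-.4)
for n,p,z in [("tabtop+y",(510,110),.189),("tabtop-y",(497,375),.189),("farside",(548,118),.189),("ball",(317,261),.2387-.0463)]: print(n,atz("wrist",f(p),z).round(4))
E
```

```text
[ 0.53163618 -0.05794845  0.23998926]
tabtop+y [ 0.5555 -0.0375  0.189 ]
tabtop-y [ 0.5581 -0.0767  0.189 ]
farside [ 0.5607 -0.0383  0.189 ]
ball [ 0.5314 -0.0593  0.1924]
```

View pics/w11z.png

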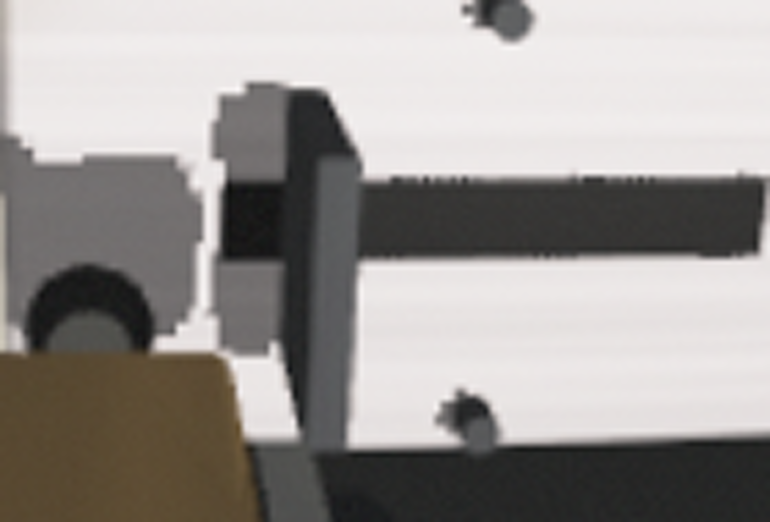

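Wrist view: the tab's near top edge is at about (356,215) and the studs are at about (392,168) and (387,243). The ball is about 17 mm short of the tab and nearly centred. I'll lower the ball to 18 mm above the housing and advance to just before contact.

```bash
python3 -m jog '[{"rotation":[0,0,0],"travel":[0,1.5,-11],"jaw":-1},{"rotation":[0,0,0],"travel":[0,0,-9.7],"jaw":-1},{"rotation":[0,0,0],"travel":[6,0.4,0],"jaw":-1},{"rotation":[0,0,0],"travel":[6,0.4,0],"jaw":-1},{"rotation":[0,0,0],"travel":[0,0,0],"jaw":-1},{"rotation":[0,0,0],"travel":[0,0,0],"jaw":-1}]'
python3 - <<'E'
from h import *
for c,s in(("wrist",(165,260,280,420)),("side",(150,210,290,380))):
  im=bot.camera(c)
  cv2.imwrite(f"pics/{c}12z.png",cv2.resize(im[s[0]:s[1],s[2]:s[3],::-1],None,fx=5.5,fy=5.5,interpolation=cv2.INTER_CUBIC))
o=bot.get_obs(); print(o["ee_pos"],o["wrist_force"])
E
```

```text
time: 15.15
ee_pos: [0.5443, -0.0553, 0.2192]
tcp_rot: [-90.0, -0.0, 4.0]
wrist_force: [-0.3, -0.3, -1.4]
opening: 0.0268
[ 0.54417097 -0.05528516  0.21922101] [-0.24277512  0.17931456 -0.9971988 ]
```

View pics/wrist12z.png

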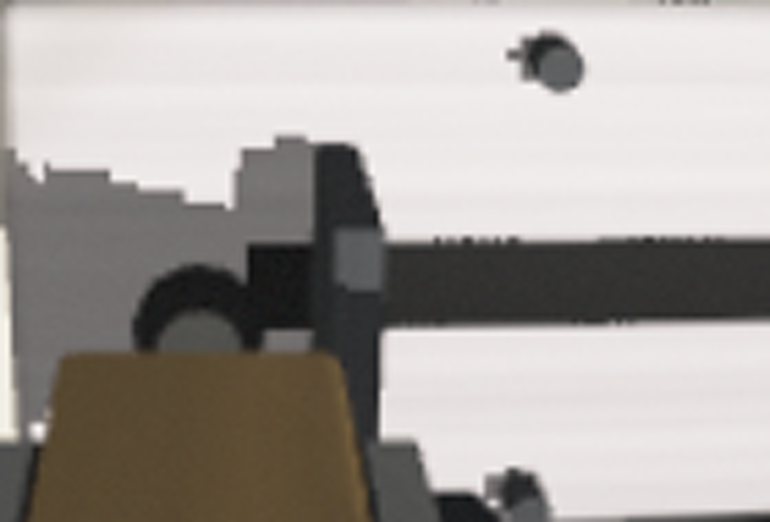

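View pics/side12z.png

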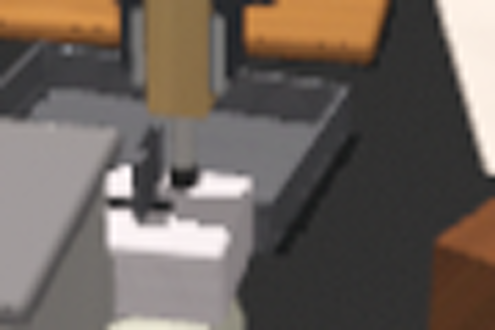

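```bash
python3 -m jog '[{"rotation":[0,0,0],"travel":[3,0.2,0],"jaw":-1},{"rotation":[0,0,0],"travel":[2,0.1,0],"jaw":-1},{"rotation":[0,0,0],"travel":[0,0,0],"jaw":-1}]'; for i in 1 ; do python3 -m jog '[{"rotation":[0,0,0],"travel":[2,0.15,0],"jaw":-1},{"rotation":[0,0,0],"travel":[0,0,0],"jaw":-1}]'; python3 -m jog '[{"rotation":[0,0,0],"travel":[2,0.15,0],"jaw":-1},{"rotation":[0,0,0],"travel":[0,0,0],"jaw":-1}]'; python3 -m jog '[{"rotation":[0,0,0],"travel":[2,0.15,0],"jaw":-1},{"rotation":[0,0,0],"travel":[0,0,0],"jaw":-1}]'; done
```

```text
time: 15.62
ee_pos: [0.5493, -0.055, 0.219]
tcp_rot: [-90.0, 0.0, 4.0]
wrist_force: [-0.2, 0.1, -1.2]
opening: 0.0271
time: 15.88
ee_pos: [0.5511, -0.0548, 0.219]
tcp_rot: [-90.0, 0.0, 4.0]
wrist_force: [-1.2, -1.2, -0.3]
opening: 0.027
time: 16.12
ee_pos: [0.5531, -0.0547, 0.219]
tcp_rot: [-90.0, 0.0, 4.0]
wrist_force: [-2.7, -0.8, -1.1]
opening: 0.0266
time: 16.38
ee_pos: [0.5552, -0.0545, 0.219]
tcp_rot: [-90.0, 0.0, 4.0]
wrist_force: [-3.2, -0.3, 0.2]
opening: 0.0271
```

Contact came at TCP x ≈ 0.552, with about −2.5 to −3 N on the wrist. Half open should therefore be near 0.582. Push most of the way, then look.

```bash
python3 -m jog '[{"rotation":[0,0,0],"travel":[5,0.35,0],"jaw":-1},{"rotation":[0,0,0],"travel":[5,0.35,0],"jaw":-1},{"rotation":[0,0,0],"travel":[5,0.35,0],"jaw":-1},{"rotation":[0,0,0],"travel":[5,0.35,0],"jaw":-1},{"rotation":[0,0,0],"travel":[4,0.3,0],"jaw":-1},{"rotation":[0,0,0],"travel":[0,0,0],"jaw":-1},{"rotation":[0,0,0],"travel":[0,0,0],"jaw":-1}]'
python3 - <<'E'
from h import *
for c,s in(("wrist",(165,260,280,420)),("side",(150,210,280,370)),("top",(130,220,270,380))):
  im=bot.camera(c)
  cv2.imwrite(f"pics/{c}13z.png",cv2.resize(im[s[0]:s[1],s[2]:s[3],::-1],None,fx=5.5,fy=5.5,interpolation=cv2.INTER_CUBIC))
o=bot.get_obs(); print(o["ee_pos"],o["wrist_force"])
E
```

```text
time: 17.25
ee_pos: [0.5791, -0.0529, 0.2189]
tcp_rot: [-90.0, 0.0, 4.0]
wrist_force: [-4.5, 0.0, -1.0]
opening: 0.0272
[ 0.57900403 -0.05288051  0.21892633] [-4.16341723 -0.07037359 -1.15712902]
```

View pics/wrist13z.png

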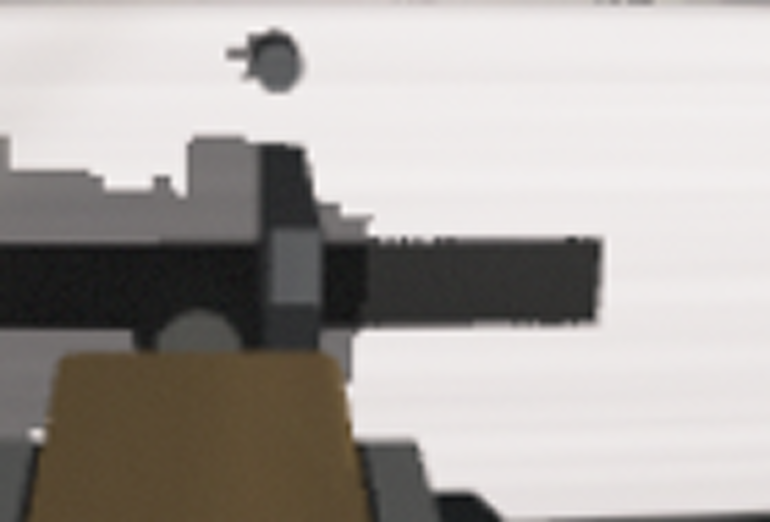

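View pics/side13z.png

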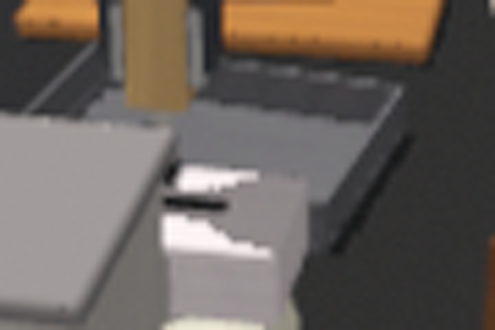

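View pics/top13z.png

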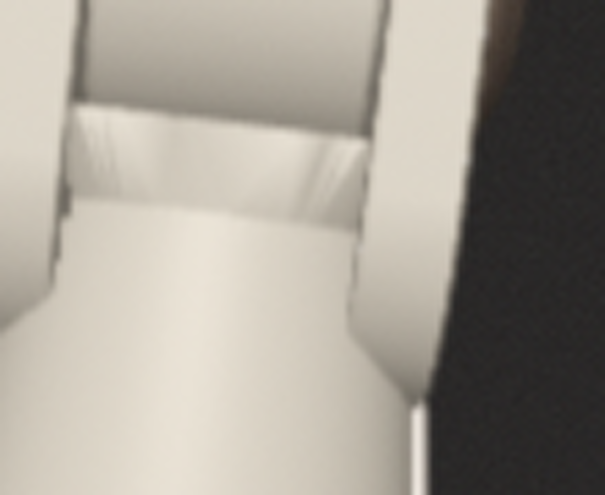

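Wrist view: the tab's near face has its foot at about (327,203) and the stud is at (330,176). The change since shut gives a gate travel of about 28 mm, and the force is about 4.2 N. That leaves 2 mm to go.

```bash
python3 -m jog '[{"rotation":[0,0,0],"travel":[1,0.1,0],"jaw":-1},{"rotation":[0,0,0],"travel":[1,0.1,0],"jaw":-1},{"rotation":[0,0,0],"travel":[0,0,0],"jaw":-1},{"rotation":[0,0,0],"travel":[0,0,0],"jaw":-1},{"rotation":[0,0,0],"travel":[0,0,0],"jaw":-1},{"rotation":[0,0,0],"travel":[0,0,0],"jaw":-1}]'
python3 - <<'E'
from h import *
for c,s in(("wrist",(165,260,280,420)),("side",(0,400,0,640))):
  im=bot.camera(c); k=5.5 if c=="wrist" else 1
  cv2.imwrite(f"pics/{c}14z.png",cv2.resize(im[s[0]:s[1],s[2]:s[3],::-1],None,fx=k,fy=k,interpolation=cv2.INTER_CUBIC))
for t in("bowl","canister","tray"): 
  print(t,[(round(a["score"],2),np.round(a["xy"],1).tolist()) for a in bot.recognise("side",t)[:2]])
F=[]
o=bot.get_obs(); print(o["time"],o["ee_pos"],o["wrist_force"])
E
```

```text
time: 18.15
ee_pos: [0.5812, -0.0527, 0.219]
tcp_rot: [-90.0, 0.0, 4.0]
wrist_force: [-3.6, -0.9, -3.5]
opening: 0.027
bowl [(0.7, [316.4, 218.3])]
canister [(0.85, [344.5, 321.6])]
tray [(0.96, [329.1, 173.7]), (0.41, [347.7, 322.0])]
18.4 [ 0.58115247 -0.05264329  0.21903321] [-3.90450909 -0.95102917 -2.73731658]
```

View pics/wrist14z.png

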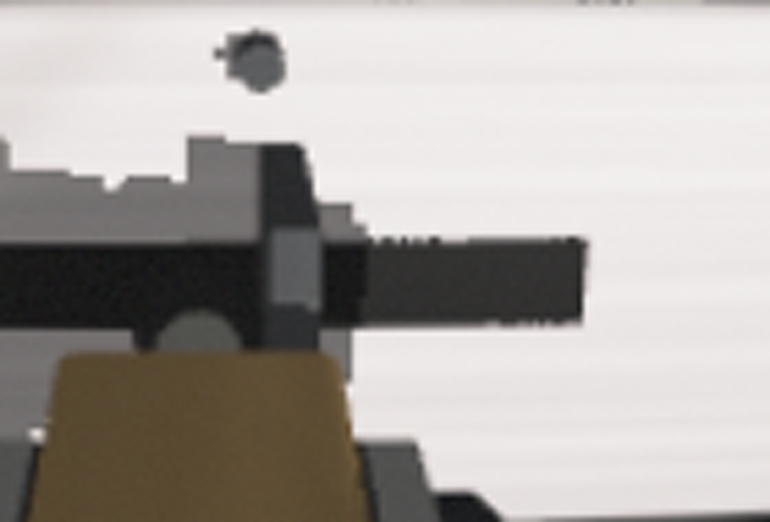

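View pics/side14z.png

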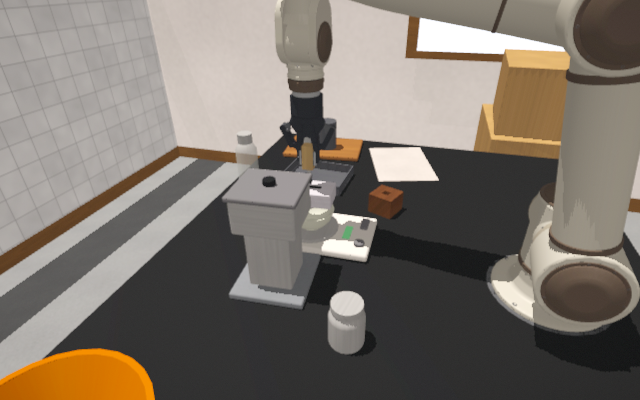

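Stud (262,62 in the zoom) and the tab face (260) are now level, giving a gate travel of about 30 mm. The bowl, canister and tray look unmoved in the side view. Handing in.

```bash
python3 - <<'E'
from h import *
o=bot.get_obs(); print(o["time"],o["ee_pos"],o["wrist_force"],o["opening"])
print(bot.job_done())
E
```

```text
18.4 [ 0.58115247 -0.05264329  0.21903321] [-3.90450909 -0.95102917 -2.73731658] 0.02696720014313519
the job is handed in; nothing more can be done
None
```

I pulled the stick out of its block, pressed the scale's round pad and then its long pad, and pushed the gate to about half open. I handed the job in at 18.4 s with the stick still gripped and pressing on the tab.

- **Regrip:** My first grip was about 28 mm too high because I worked out the grip height wrongly. I set the stick back in the block, gripped it at the right place and lifted it again before pressing anything.
- **Pads:** Each pad was pushed to its stop, with 9–10 N on the wrist, well past the 5 N needed. I could not read the pad joints directly.
- **Gate:** In the wrist view the tab face is level with the visible stud. Its shift since shut gives about 30 mm of travel, and the arm's travel since contact (about 29–30 mm) fits that. The last wrist force was −3.9 N in x against the 4.4 N the spring should give at half open. At 28 mm it had read −4.2 to −4.5 N, so at this noise level the force neither confirms nor rules out half open. It never came near fully open.
- **Other things:** The bowl, canister and tray looked unmoved in the side view. The recogniser put the canister about 3 px from where it had been, and I took that as its usual error.
- **Measurement disagreement:** The wrist camera differed from the top and side cameras by 2–5 mm on the handle and the tab. I used fused positions and found the tab by touch.

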